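# Set out the collet check on the granite plate

### The arm

A 6-joint arm with a two-finger parallel gripper is mounted at the origin on a cart in front of the work surface, level with it; the furniture and walls round the work are solid. World frame = base frame: x ahead of the robot, y to its left, z up, the work surface at z = 0. Lengths are in m, angles in rad, forces in N, time in s.
With the tool pointing down it reaches from about 0.225 to 0.875 m from the base axis. Payload 3.4 kg.
Tool frame: the origin (TCP) lies at the very end of the fingers, on their centre line; the grasp point (between the pads) lies 19 mm behind it (grasp_offset is the distance from the TCP to the grasp point, in m); y points along the fingers, z is the direction in which the jaws open and shut, and the axes are right-handed (so a half turn about y gives the same grasp; the last joint's range is limited). The gripper opens to 85 mm and grips with 20 to 120 N. Pads are 22 mm wide; open, the fingers measure 114 mm over their backs; the gripper's body (76 mm by 85 mm) begins 54 mm behind the grasp point. The pads swing forward as they close: fully open they stand 13 mm farther back than shut.
Start: joints at [-1.444, 0.276, 1.505, -0, 1.361, -0.121], TCP at [0.141, -0.557, 0.231] pointing down, gripper open.
Joint ranges: [-2.89, 2.89], [-0.75, 2.08], [0.22, 2.7], [-1.18, 4.32], [0.11, 2.71], [-2.7, 2.7]. Speed limits (rad/s): [2.57, 2.57, 3.14, 3.14, 3.14, 3.14].

### API

Orientations are given as a unit quaternion [w, x, y, z].
In Python, from rig import get_state, get_image, sign_off, grasp_offset gives the robot as it stands.
- The arm moves only by the shell command python3 -m jog 'ROWS' [FORCE]. ROWS is JSON, one flat list of numbers, 7 for each row, row after row: the closure in counts, from 0 (fully open) to 255 (shut), then the shift along the tool's x, y, z in cm, then the turn, a rotation vector about the tool's x, y, z in units of 8 degrees (1.0 is 8 degrees). In form: [jaw, tx, ty, tz, rx, ry, rz, jaw, tx, ty, tz, rx, ry, rz, ...]. A call has 1 to 12 rows; each row is the pose to reach, as a shift and turn from the pose commanded when the call began, along the tool's axes at that moment; what a row does not reach only later rows make up. A row lasts 1/8 s, in which the tool goes at most 62.5 mm and 10.7 degrees, less where a joint would pass 70% of its speed; a pose out of reach is approached as far as the arm can. A call with a gripper value outside its range is refused whole. The fingers move at their own pace and stop on an object; FORCE is the grip in N (left out, the last holds). Time passes only in rows, so rows that repeat a pose let the fingers close. It gives the time, the measured TCP pose, the force and the opening at its end, in the units of the state.
- get_state(): the state, without advancing time (a new reading comes with each control period).
- get_image(name): name is "side" or "top"; returns a dict with "color" (400x640x3 uint8, blue, green, red), "mtx" (3x3 intrinsics, pixels), "k1" (the pictures are not rectified: a ray, as slopes to the right and down, at radius r is drawn at 1 + k1 r^2 times it, then the intrinsics apply), "R" (3x3) and "t" (3): a world point X has camera coordinates R X + t. Camera axes: x right, y down, z forward; pixel columns grow to the right and rows downward; lengths in m; the calibration is good to about 2 mm. A picture is of the moment at which its call begins. There is no depth.
- sign_off(): hands the job in, once; it reports no verdict.
The state is a dict: "clock": time; "qpos": joint angles; "qd": joint speeds; "effort": joint torques, N m; "position": TCP position; "ee_rot": TCP orientation; "contact_force": force on the tool from outside, world axes, zero at the start; "moment": the same for the moment, N m; "width": finger opening in m.
Only numpy, scipy, OpenCV 4.12 (cv2) and the standard library are available. Lean on these libraries where they do the work, as an engineer would, in place of code of your own. Each camera call takes 0.05 s, during which the arm holds its last target.

### The job

Set out the pieces for the collet check on the granite plate: lay the flat set block midway between the V-block and the dial comparator with its sides square to the plate, and stand the tall ground block squarely and centred on top of it. Lay the setting ring straight behind the V-block (the side away from the robot) and stand the collet upright, wide end up, straight in front of the dial comparator (the robot's side), each along the plate's edge direction and about 80 mm from it, centre to centre. The V-block and comparator are fixed to the plate and may stand either way round; leave the loupe and the oiler where they are.

Things in the scene. Friction and masses are not known exactly. Their poses are not given: they have to be found in the camera images.
- plate: Fixed dark granite surface plate, 240 (x) x 320 (y) x 20 mm high; its top is 20 mm above the worktop. Origin at the centre of its underside; its x axis runs to the back (away from the robot), y along its long side to the left, z up. It may be turned up to 0.15 rad and shifted. The V-block and the comparator stand on its middle line (its x = 0), 110 mm left and right of its centre, either way round, square to it; so the point midway between them is the plate's centre.
- v_block: Grey steel V-block with a V groove on top and slots in its sides, 44 x 42 x 54 mm high, fixed on the plate. Origin at the centre of its underside; axes parallel to the plate's (x to the back).
- comparator: Round dial comparator with a light rim and a dark face, lying dial up, about 66 mm across and 39 mm high with its thin black foot disc, fixed on the plate. Origin at the centre of the round dial, on the underside of the foot; axes parallel to the plate's (x to the back).
- flat_block_c (a point): Flat plain grey ground steel set block, 37 (x) x 40 (y) x 15 mm high, 0.17 kg, loose on the worktop at any yaw. Point at its centre, half-way up.
- tall_block_c (a point): Tall plain grey ground steel block with four screw holes in its top, 37 (x) x 40 (y) x 44 mm high, 0.46 kg, loose on the worktop at any yaw. Point at its centre, half-way up.
- ring_c (a point): Plain bright steel setting ring, outside diameter 45 mm, 12 mm high, lying flat, loose on the worktop. Point at its centre, half-way up. Grip across the outside.
- collet_c (a point): Bright slotted spring collet standing on its narrow end, 28 mm across at the wide top, 36 mm high, 0.06 kg, tapering to the foot; loose on the worktop. Point at its centre, half-way up. Best gripped near the top.
- loupe_c (a point): Bystander: black round loupe, 36 mm across, 19 mm high, on the worktop; not to be disturbed. Point at its centre.
- oiler_c (a point): Bystander: black pump oiler with a thin upright spout, 42 mm across, 106 mm high, on the worktop; not to be disturbed. Point at its centre, half-way up.

How it is judged:
At the end, for the whole second after the job is handed in: On the plate: flat block within 12 mm of the midpoint, square within 0.2 rad; tall block upright on it within 8 mm, square within 0.2 rad; ring flat 80 mm behind V-block, collet upright 80 mm in front of comparator, each within 15 mm both ways. All released, at rest (horizontal distance between flat_block_c and plate below 0.012 m and z of flat_block_c in the frame of plate between 0.0235 and 0.0315 m and angle between each of flat_block_c, tall_block_c's own z axis and vertical below 0.06 rad and (angle between the x axis of flat_block_c and the x axis of plate, either way round below 0.2 rad or angle between the x axis of flat_block_c and the y axis of plate, either way round below 0.2 rad) and horizontal distance between tall_block_c and flat_block_c below 0.008 m and z of tall_block_c in the frame of flat_block_c between 0.0255 and 0.0335 m and (angle between the x axis of tall_block_c and the x axis of flat_block_c, either way round below 0.2 rad or angle between the x axis of tall_block_c and the y axis of flat_block_c, either way round below 0.2 rad) and x of ring_c in the frame of v_block between 0.065 and 0.095 m and y of ring_c in the frame of v_block between -0.015 and 0.015 m and z of ring_c in the frame of plate between 0.022 and 0.03 m and angle between each of ring_c, collet_c's own z axis and vertical below 0.1 rad and x of collet_c in the frame of comparator between -0.095 and -0.065 m and y of collet_c in the frame of comparator between -0.015 and 0.015 m and z of collet_c in the frame of plate between 0.034 and 0.042 m and linear speed of each of flat_block, tall_block, ring, collet below 0.02 m/s and contact force between each of flat_block, tall_block, ring, collet and the fingers below 0.1 N); the robot touches nothing.
It fails at once if the loupe or the oiler is disturbed (moved over 20 mm) (distance of any of loupe_c, oiler_c from where it was at the start of the episode above 0.02 m).
It also fails if it takes over 93 s, if anything falls off the work surface, if the arm or the gripper's body presses on something with over 40 N, if the wrist force passes 120 N, or if a joint passes its speed limit or range.

## Working session

There is one attempt and no reset: what is moved stays moved. The work goes in short steps, Python scripts to look and compute and a shell command to move; the robot and the scene stay as the last step left them, time stands still between calls to the robot, and variables do not carry over. Pictures are saved under pics/ and viewed, and the job is handed in when it is done.

```bash
mkdir -p pics; ls; python3 - <<'E'
from rig import *
import cv2,numpy as np
print(get_state(),grasp_offset)
for n in("side","top"):
    d=get_image(n);cv2.imwrite(f"pics/{n}0.png",d["color"]);print(n,d["mtx"],d["k1"],d["R"],d["t"],-d["R"].T@d["t"])
E
```

```text
pics
{'clock': 0.0, 'qpos': array([-1.44398761e+00,  2.76611623e-01,  1.50615951e+00, -1.74937395e-05,
        1.36069435e+00, -1.20984646e-01]), 'qd': array([-1.23127395e-03, -1.19259882e-04, -9.13961293e-04, -1.70288897e-04,
       -7.72509883e-05, -3.23448437e-04]), 'effort': array([-1.54896250e-03, -4.16770577e+01, -2.45807290e+01, -3.81626523e-04,
        1.09302480e-02,  1.39107900e-05]), 'position': array([ 0.1409561 , -0.556899  ,  0.23041972]), 'ee_rot': array([ 0.08737749, -0.08739344,  0.7023482 , -0.70102395]), 'contact_force': array([ 0.23827742, -0.10281018,  0.10115533]), 'moment': array([-0.00913247,  0.06289031, -0.02508727]), 'width': 0.08532349311431403} 0.0187
side [[503.42574949   0.         311.82221855]
 [  0.         503.42574949 196.8473687 ]
 [  0.           0.           1.        ]] -0.08055425053408752 [[-0.93035641 -0.36662496 -0.0048044 ]
 [-0.20925924  0.54168982 -0.81411467]
 [ 0.30107726 -0.75641144 -0.58068426]] [0.48912866 0.17421557 1.27866372] [0.10654364 1.05215184 0.88668132]
top [[430.60552776   0.         328.40079159]
 [  0.         430.60552776 196.1029861 ]
 [  0.           0.           1.        ]] -0.05890345649732041 [[-0.02897996 -0.99957868  0.00161953]
 [-0.99826128  0.02885849 -0.05139645]
 [ 0.05132806 -0.00310618 -0.99867702]] [0.02449155 0.5072781  1.22520549] [0.44421843 0.01364766 1.24961719]
```

View pics/side0.png

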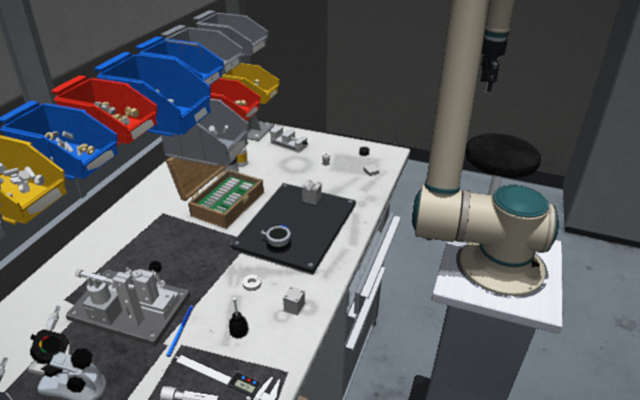

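View pics/top0.png

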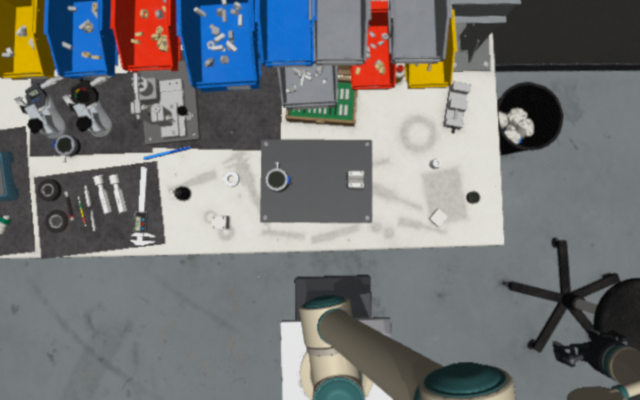

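```bash
cat > h.py <<'E'
from rig import *
import cv2,numpy as np
from scipy.spatial.transform import Rotation as Ro
def dist(d): return np.array([d["k1"],0,0,0,0.])
def rays(d,px):
    u=cv2.undistortPoints(np.array(px,float).reshape(-1,1,2),d["mtx"],dist(d)).reshape(-1,2)
    r=np.c_[u,np.ones(len(u))]@d["R"]   # R^T v
    return -d["R"].T@d["t"], r
def onz(d,px,z):
    c,r=rays(d,px); z=np.broadcast_to(z,(len(r),)); return c+r*((z-c[2])/r[:,2])[:,None]
def proj(d,X):
    p,_=cv2.projectPoints(np.array(X,float).reshape(-1,1,3),cv2.Rodrigues(d["R"])[0],d["t"],d["mtx"],dist(d)); return p.reshape(-1,2)
def crop(d,box,s,name):
    x0,y0,x1,y1=box; cv2.imwrite(name,cv2.resize(d["color"][y0:y1,x0:x1],None,fx=s,fy=s,interpolation=cv2.INTER_NEAREST))
def tri(da,pa,db,pb):
    ca,ra=rays(da,[pa]);cb,rb=rays(db,[pb]);A=np.c_[ra[0],-rb[0]];s=np.linalg.lstsq(A,cb-ca,rcond=None)[0]
    a=ca+s[0]*ra[0];b=cb+s[1]*rb[0];return (a+b)/2,np.linalg.norm(a-b)
def tool():
    s=get_state();q=s["ee_rot"];return s["position"],Ro.from_quat([q[1],q[2],q[3],q[0]])
E
python3 - <<'E'
from h import *
d=get_image("top")
a=d["color"]
def c(b,s): x0,y0,x1,y1=b; return cv2.resize(a[y0:y1,x0:x1],None,fx=s,fy=s,interpolation=cv2.INTER_NEAREST)
L=c((170,150,250,240),6);R=c((420,150,490,240),6)
cv2.imwrite("pics/t1.png",L);cv2.imwrite("pics/t2.png",R)
crop(d,(250,130,390,230),5.5,"pics/t3.png")
d=get_image("side");crop(d,(220,170,370,350),3.3,"pics/s1.png");crop(d,(280,130,400,215),6,"pics/s2.png")
E
```

```text
(no output)
```

View pics/t1.png

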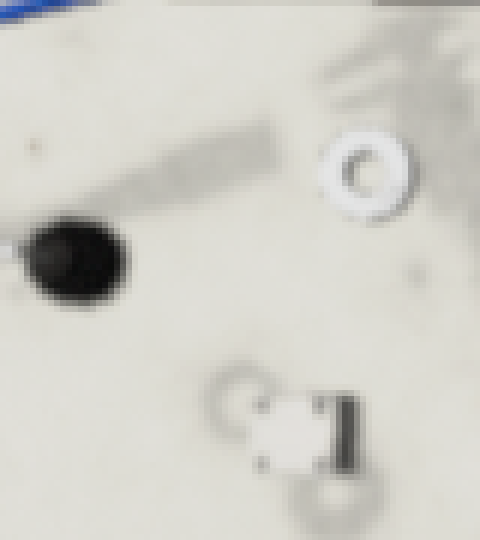

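View pics/t2.png

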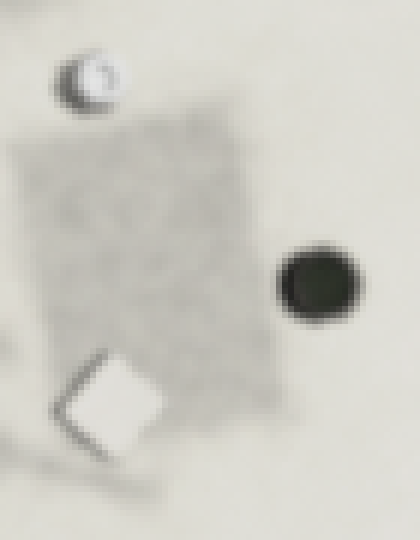

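View pics/t3.png

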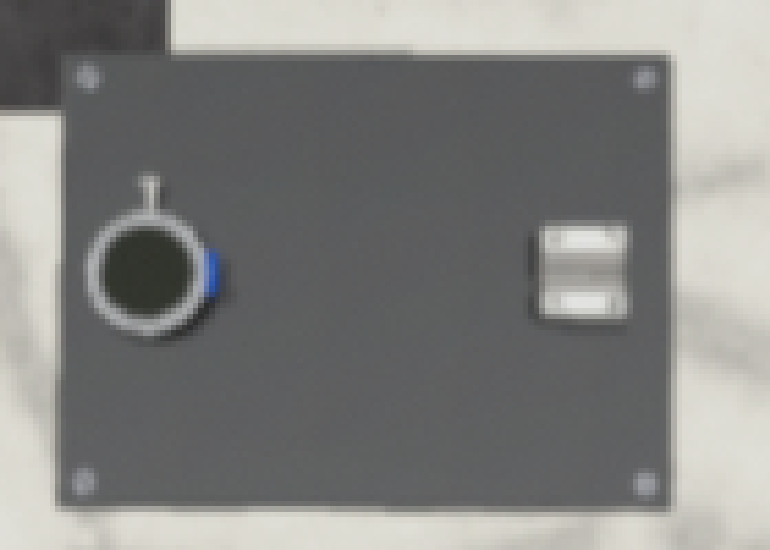

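View pics/s1.png

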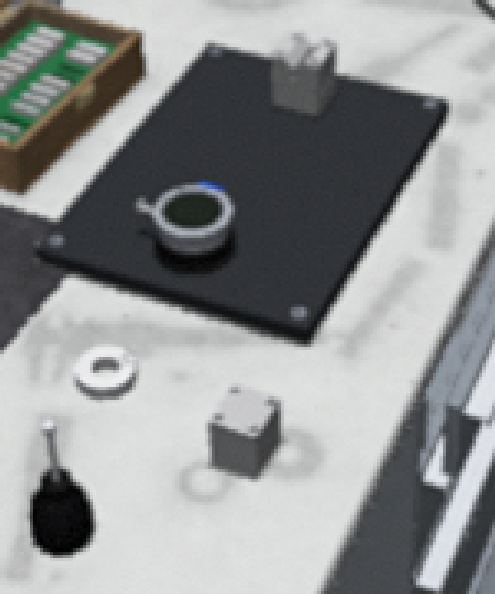

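View pics/s2.png

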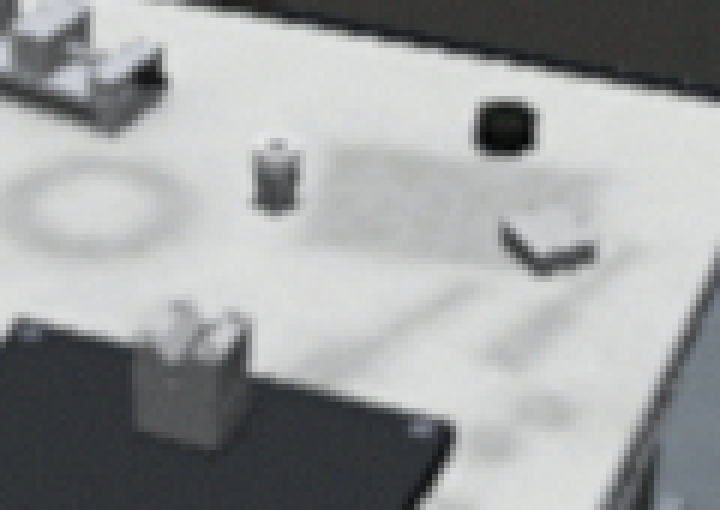

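```bash
python3 - <<'E'
from h import *
d=get_image("side");a=d["color"]
def c(x,y,w=24,h=20,s=12):
    p=cv2.resize(a[y-h:y+h,x-w:x+w],None,fx=s,fy=s,interpolation=cv2.INTER_CUBIC)
    return cv2.convertScaleAbs(p,alpha=1)
cv2.imwrite("pics/s3.png",c(293,300,h=22)); cv2.imwrite("pics/s4.png",c(371,170,w=18,h=14,s=16)); 
t=get_image("top")
p=t["color"][195:240,200:245].astype(float);p=np.clip((p-170)*3,0,255).astype(np.uint8);cv2.imwrite("pics/t4.png",cv2.resize(p,None,fx=12,fy=12,interpolation=cv2.INTER_CUBIC))
p=t["color"][200:232,422:454].astype(float);p=np.clip((p-150)*2.5,0,255).astype(np.uint8);cv2.imwrite("pics/t5.png",cv2.resize(p,None,fx=16,fy=16,interpolation=cv2.INTER_CUBIC))
E
```

```text
(no output)
```

View pics/s3.png

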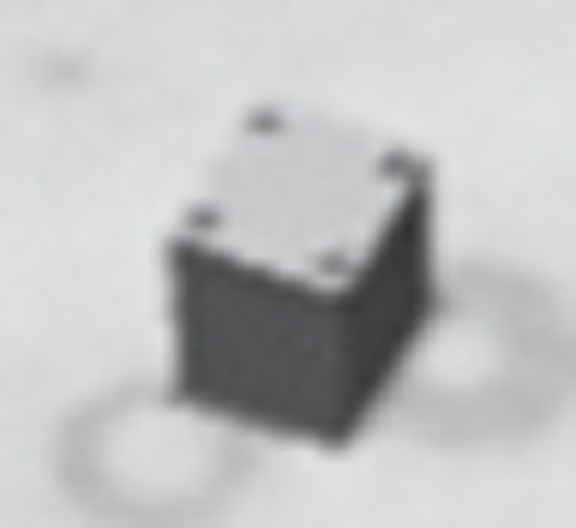

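View pics/s4.png

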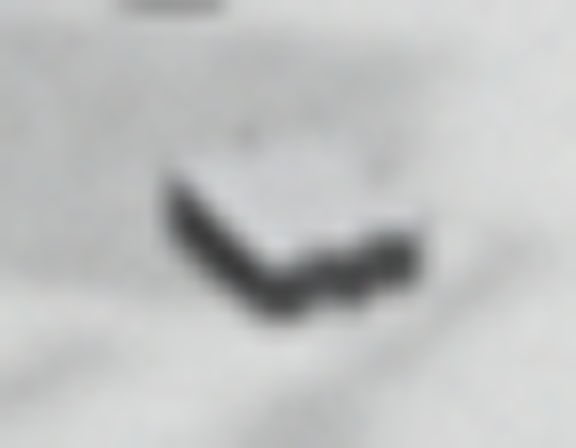

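View pics/t4.png

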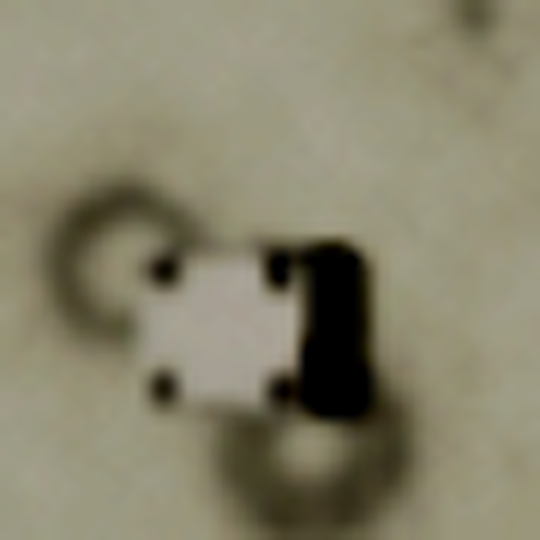

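View pics/t5.png

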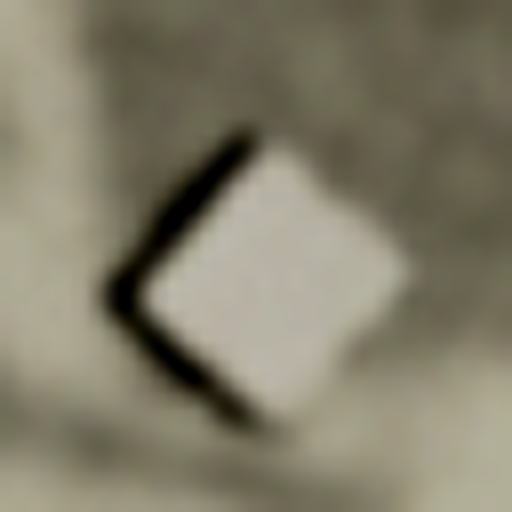

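```bash
python3 - <<'E'
from h import *
t=get_image("top");s=get_image("side")
def P(p,o,k): return (np.array(p,float)+.5)/k-.5+np.array(o)
# plate
c=P([(63,55),(670,57),(669,508),(58,506)],(250,130),5.5)
X=onz(t,c,.02);print("corners top",X.round(4),"ctr",X.mean(0).round(4))
sc=P([(88,77),(645,78),(646,484),(83,482)],(250,130),5.5);X=onz(t,sc,.02);print("screws top",X.mean(0).round(4))
def yaw(X):
    # X: TL TR BR BL : y axis = TL-TR
    v=(X[0]-X[1])+(X[3]-X[2]);w=(X[0]-X[3])+(X[1]-X[2]);return np.arctan2(-v[0],v[1]),np.arctan2(w[1],w[0]),np.linalg.norm(v)/2,np.linalg.norm(w)/2
print(yaw(onz(t,c,.02)),yaw(X))
ss=P([(56,241),(213,50),(430,103),(299,313)],(220,170),3.3);X=onz(s,ss,.02);print("screws side",X.mean(0).round(4),yaw(X))
comp=P([(149,271)],(250,130),5.5);vb=P([(584,271)],(250,130),5.5)
print("comp",onz(t,comp,.059),"vb",onz(t,vb,.074))
# tall
h=P([(164,269),(279,268),(283,390),(165,389)],(200,195),12);X=onz(t,h,.044);print("tall top",X.mean(0).round(4),yaw(X))
h=P([(205,217),(265,122),(398,165),(332,263)],(269,278),12);X=onz(s,h,.044);print("tall side",X.mean(0).round(4),yaw(X))
h=P([(180,395),(340,442),(430,300)],(269,278),12);print("tall bottom side",onz(s,h,0).round(4))
# flat
f=P([(143,290),(270,143),(408,272),(283,422)],(422,200),16);X=onz(t,f,.015);print("flat top",X.round(4),X.mean(0).round(4),yaw(X))
f=P([(175,178),(275,255),(420,230)],(353,156),16);X=onz(s,f,.015);print("flat side",X.round(4),(X[0]+X[2])/2)
r=P([(369,173)],(170,150),6);rs=P([(104,370)],(220,170),3.3);print("ring",onz(t,r,.012),onz(s,rs,.012))
k=P([(98,77)],(420,150),6);ks=P([(277,150)],(280,130),6);print("collet",onz(t,k,.036),onz(s,ks,.036))
print("loupe",onz(t,P([(319,284)],(420,150),6),.015),"oiler",onz(t,[(182,193)],.05))
p,R=tool();print(p,R.as_matrix().round(3))
E
```

```text
corners top [[ 0.6762  0.1993  0.02  ]
 [ 0.6659 -0.1188  0.02  ]
 [ 0.4301 -0.1102  0.02  ]
 [ 0.4402  0.2067  0.02  ]] ctr [0.5531 0.0443 0.02  ]
screws top [0.5536 0.044  0.02  ]
(np.float64(-0.03225844324976509), np.float64(-0.03401064081028199), np.float64(0.3177179071454849), np.float64(0.2360600373459862)) (np.float64(-0.031642968406850006), np.float64(-0.032315068858090004), np.float64(0.29208313652688783), np.float64(0.21220027900630295))
screws side [0.555 0.045 0.02 ] (np.float64(-0.02538842484615295), np.float64(-0.033370430047874766), np.float64(0.29381556198673076), np.float64(0.21308193908886652))
comp [[0.55746834 0.15209105 0.059     ]] vb [[ 0.54976174 -0.06636434  0.074     ]]
tall top [0.4425 0.3213 0.044 ] (np.float64(-0.02715351602193786), np.float64(0.003195291011469614), np.float64(0.02743714558299166), np.float64(0.028262065282730266))
tall side [0.4434 0.3221 0.044 ] (np.float64(-0.04795752847925802), np.float64(-0.0584793320611043), np.float64(0.027363148939765145), np.float64(0.027575749743236035))
tall bottom side [[ 0.4614  0.3417  0.    ]
 [ 0.4281  0.3413  0.    ]
 [ 0.4258  0.3014 -0.    ]]
flat top [[ 0.4372 -0.2817  0.015 ]
 [ 0.4629 -0.3058  0.015 ]
 [ 0.4389 -0.3298  0.015 ]
 [ 0.4127 -0.3061  0.015 ]] [ 0.4379 -0.3058  0.015 ] (np.float64(0.8263100577124131), np.float64(0.7862571578586964), np.float64(0.03529627709486661), np.float64(0.034240345209823976))
flat side [[ 0.4637 -0.3015  0.015 ]
 [ 0.4366 -0.2808  0.015 ]
 [ 0.4119 -0.3004  0.015 ]] [ 0.4377812  -0.30092016  0.015     ]
ring [[0.56715561 0.28964263 0.012     ]] [[0.56725119 0.29630496 0.012     ]]
collet [[ 0.5937189  -0.29880598  0.036     ]] [[ 0.59278902 -0.29596114  0.036     ]]
loupe [[ 0.49325615 -0.40735843  0.015     ]] oiler [[0.52647774 0.42065407 0.05      ]]
[ 0.14103    -0.55741086  0.23120561] [[-0.969  0.     0.245]
 [-0.245  0.    -0.969]
 [-0.    -1.    -0.   ]]
```

```bash
cat >> h.py <<'E'
def go(x,y,z,ang):
    p,R=tool();M=R.as_matrix();a=np.radians(ang)
    zt=np.array([np.cos(a),np.sin(a),0]);yt=np.array([0,0,-1.]);T=np.c_[np.cross(yt,zt),yt,zt]
    d=M.T@(np.array([x,y,z])-p)*100;r=Ro.from_matrix(M.T@T).as_rotvec(degrees=True)/8
    s=get_state();print("from",p.round(4),"zang",np.degrees(np.arctan2(M[1,2],M[0,2])).round(1),"shift",d.round(2),"turn",r.round(2),"dist",np.linalg.norm(d).round(1),"clk",round(s["clock"],2),"w",round(s["width"],4))
E
python3 -c "
from h import *
go(.438,-.3035,.12,-42)"
```

```text
from [ 0.141  -0.5574  0.2312] zang -75.8 shift [-35.02  11.12 -17.33] turn [ 0.   -4.23 -0.  ] dist 40.6 clk 0.4 w 0.0853
```

```bash
python3 -m jog '[0,-10,3,-5,0,-1.2,0, 0,-20,6,-10,0,-2.4,0, 0,-35,11.1,-17.3,0,-4.23,0, 0,-35,11.1,-17.3,0,-4.23,0, 0,-35,11.1,-17.3,0,-4.23,0, 0,-35,11.1,-17.3,0,-4.23,0, 0,-35,11.1,-17.3,0,-4.23,0, 0,-35,11.1,-17.3,0,-4.23,0, 0,-35,11.1,-17.3,0,-4.23,0]' 60; python3 -c "
from h import *
go(.438,-.3035,.004,-42)
d=get_image('top');crop(d,(390,140,490,250),5.4,'pics/a1.png')
d=get_image('side');crop(d,(300,80,440,220),4.2,'pics/a2.png')"
```

```text
clock: 1.52
position: [0.4376, -0.3045, 0.1205]
ee_rot: [-0.288, 0.288, -0.646, 0.646]
contact_force: [0.0, 0.3, 0.7]
width: 0.0852
from [ 0.4376 -0.3045  0.1205] zang -41.9 shift [-0.11 11.65 -0.04] turn [-0.    0.01  0.01] dist 11.7 clk 1.52 w 0.0852
```

View pics/a1.png

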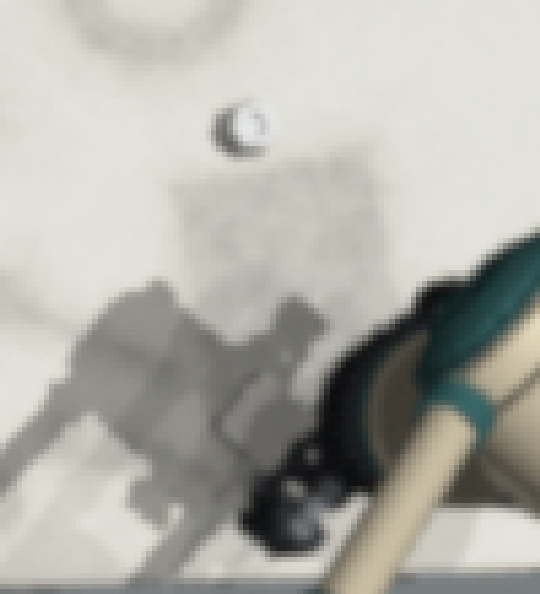

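View pics/a2.png

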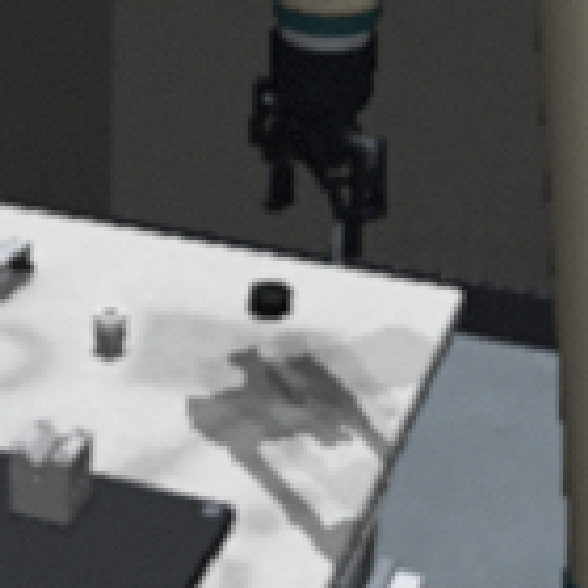

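```bash
python3 -c "
from h import *
for n in('top','side'):
    d=get_image(n);print(n,proj(d,[[.4376,-.3045,.12],[.4376,-.3045,.15],[.4376+.03,-.3045-.026,.135],[.4376-.03,-.3045+.026,.135],[.4376,-.3045,0.015]]))
d=get_image('side');crop(d,(300,80,440,220),4.2,'pics/a3.png')
d=get_image('top');crop(d,(390,140,490,250),5.4,'pics/a4.png')
print(get_state()['qd'].round(3))
"
```

```text
top [[448.51676024 217.16814888]
 [451.77894764 217.13572311]
 [459.51316092 205.32249639]
 [440.68276848 229.02703366]
 [438.33107262 217.26837604]]
side [[373.54685323 139.30160412]
 [374.1696814  130.78445696]
 [366.93930011 129.75043261]
 [381.02935106 140.58220512]
 [371.44808674 167.73441456]]
[ 0.006  0.003  0.    -0.001  0.    -0.   ]
```

View pics/a3.png

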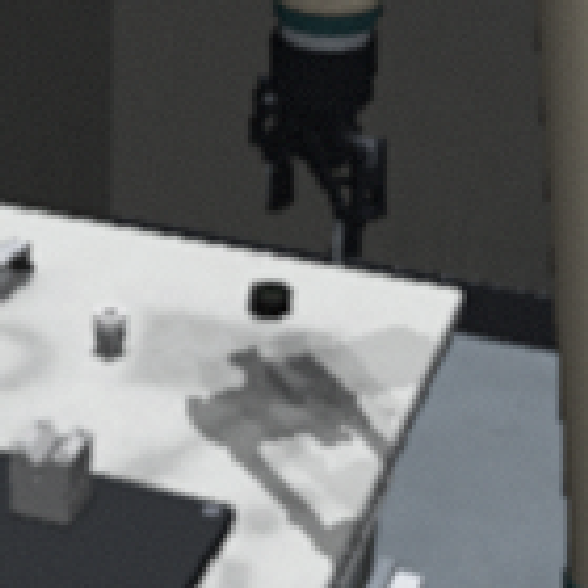

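View pics/a4.png

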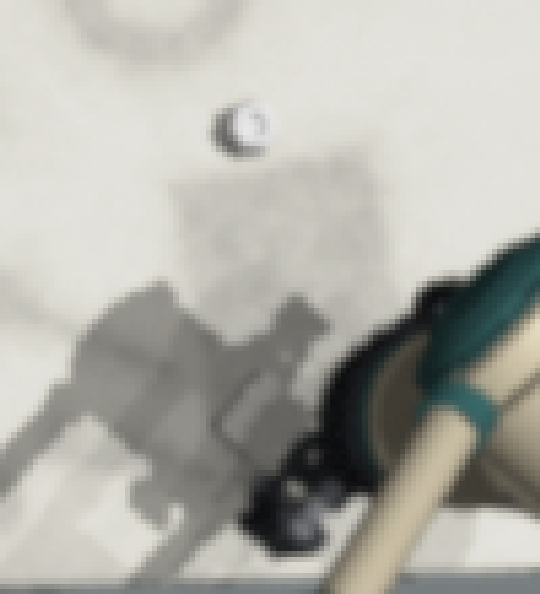

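```bash
python3 -m jog '[0,-0.1,4,0,0,0,0, 0,-0.1,8,0,0,0,0, 0,-0.1,10.5,0,0,0,0, 0,-0.1,11.7,0,0,0,0, 0,-0.1,11.7,0,0,0,0, 255,-0.1,11.7,0,0,0,0, 255,-0.1,11.7,0,0,0,0, 255,-0.1,11.7,0,0,0,0, 255,-0.1,11.7,0,0,0,0, 255,-0.1,11.7,0,0,0,0, 255,-0.1,11.7,0,0,0,0, 255,-0.1,11.7,0,0,0,0]' 60
```

```text
clock: 3.32
position: [0.4393, -0.3038, 0.0046]
ee_rot: [-0.288, 0.288, -0.645, 0.647]
contact_force: [0.0, -0.1, 6.4]
width: 0.0382
```

```bash
python3 -m jog '[255,0,-2,0,0,0,0, 255,0,-5,0,0,0,0, 255,0,-9,0,0,0,0, 255,0,-12,0,0,0,0, 255,0,-14,0,0,0,0, 255,0,-14,0,0,0,0]'; python3 -c "
from h import *
go(.5538,.0445,.1446,-1.8)
d=get_image('side');crop(d,(300,60,440,200),4.2,'pics/a5.png')"
```

```text
clock: 4.08
position: [0.4393, -0.3038, 0.1449]
ee_rot: [-0.288, 0.287, -0.645, 0.647]
contact_force: [0.7, 0.6, -3.0]
width: 0.0381
from [ 0.4393 -0.3038  0.1449] zang -42.0 shift [-33.55  -0.04 -14.77] turn [-0.03 -5.02  0.01] dist 36.7 clk 4.08 w 0.0381
```

View pics/a5.png

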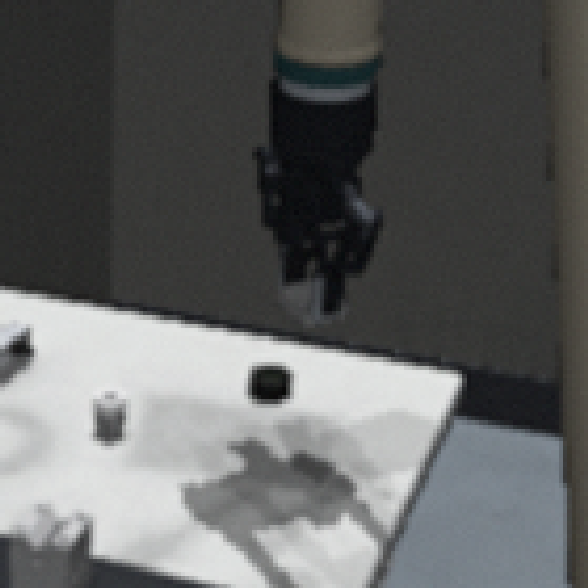

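```bash
python3 -m jog '[255,-3,0,-1.5,0,-0.5,0, 255,-8,0,-3.5,0,-1.2,0, 255,-13,0,-5.7,0,-2,0, 255,-18,0,-8,0,-2.7,0, 255,-23,0,-10.1,0,-3.5,0, 255,-28,0,-12.3,0,-4.2,0, 255,-32,0,-14,0,-4.8,0, 255,-33.55,0,-14.8,0,-5.03,0, 255,-33.55,0,-14.8,0,-5.03,0, 255,-33.55,0,-14.8,0,-5.03,0]'; python3 -c "
from h import *
go(.5538,.0445,.0252,-1.8)
d=get_image('side');crop(d,(220,120,360,280),3.7,'pics/a6.png')"
```

```text
clock: 5.38
position: [0.5521, 0.0439, 0.1427]
ee_rot: [0.491, -0.493, 0.508, -0.508]
contact_force: [-0.1, -0.7, -2.0]
width: 0.0383
from [0.5521 0.0439 0.1427] zang -1.8 shift [-0.07 11.75  0.19] turn [0.01 0.   0.01] dist 11.7 clk 5.38 w 0.0383
```

View pics/a6.png

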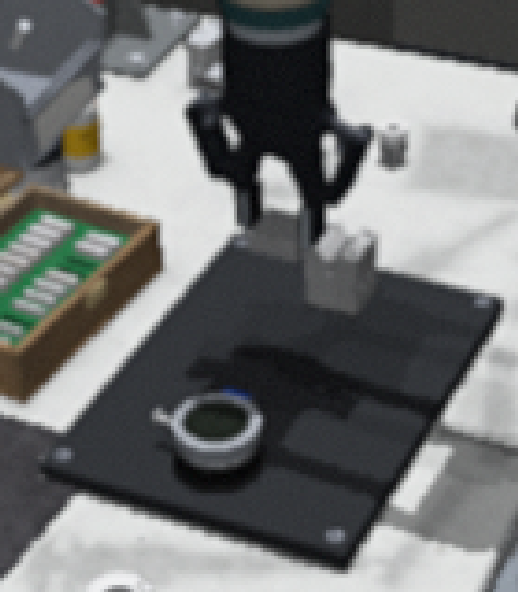

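```bash
python3 -m jog '[255,0,4,0.2,0,0,0, 255,-0.1,8,0.2,0,0,0, 255,-0.1,10.5,0.2,0,0,0, 255,-0.1,11.3,0.2,0,0,0, 255,-0.1,11.6,0.2,0,0,0, 255,-0.1,11.6,0.2,0,0,0, 255,-0.1,11.6,0.2,0,0,0]'; python3 -c "
from h import *
go(.5538,.0445,.0252,-1.8)"
```

```text
clock: 6.3
position: [0.5557, 0.0461, 0.0283]
ee_rot: [-0.493, 0.492, -0.507, 0.508]
contact_force: [0.7, -0.1, -2.6]
width: 0.0381
from [0.5557 0.0461 0.0283] zang -1.7 shift [ 0.16  0.31 -0.18] turn [-0.02  0.01  0.  ] dist 0.4 clk 6.3 w 0.0381
```

```bash
python3 -m jog '[255,0.16,0.2,-0.18,0,0,0, 255,0.16,0.3,-0.18,0,0,0, 255,0.16,0.35,-0.18,0,0,0, 255,0.16,0.35,-0.18,0,0,0]'; python3 -c "
from h import *
go(.5538,.0445,.0252,-1.8)"
```

```text
clock: 6.8
position: [0.5528, 0.0446, 0.0246]
ee_rot: [-0.492, 0.493, -0.507, 0.507]
contact_force: [-2.1, 0.3, 5.6]
width: 0.0379
from [0.5528 0.0446 0.0246] zang -1.7 shift [ 0.01 -0.06  0.1 ] turn [0.   0.01 0.  ] dist 0.1 clk 6.8 w 0.0379
```

```bash
python3 -m jog '[0,0,0,0,0,0,0, 0,0,0,0,0,0,0, 0,0,0,0,0,0,0, 0,0,-1,0,0,0,0, 0,0,-4,0,0,0,0, 0,0,-9,0,0,0,0, 0,0,-14,0,0,0,0, 0,0,-17,0,0,0,0, 0,0,-17,0,0,0,0]'; python3 -c "
from h import *
go(.4429,.3217,.18,-2)
d=get_image('side');crop(d,(220,120,360,280),3.7,'pics/a7.png')"
```

```text
clock: 7.92
position: [0.5549, 0.0446, 0.1972]
ee_rot: [-0.494, 0.491, -0.506, 0.509]
contact_force: [-0.2, -0.2, -1.3]
width: 0.0854
from [0.5549 0.0446 0.1972] zang -1.7 shift [-27.36   1.63 -12.04] turn [-0.05  0.04  0.  ] dist 29.9 clk 7.92 w 0.0854
```

View pics/a7.png

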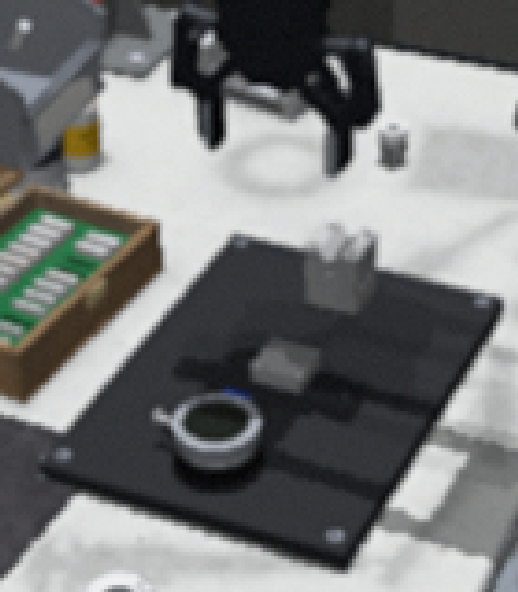

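```bash
python3 -m jog '[0,-4,0.2,-2,0,0,0, 0,-10,0.5,-4.5,0,0,0, 0,-16,1,-7,0,0,0, 0,-22,1.3,-9.6,0,0,0, 0,-26,1.6,-11.5,0,0,0, 0,-27.4,1.6,-12,0,0,0, 0,-27.4,1.6,-12,0,0,0, 0,-27.4,1.6,-12,0,0,0]'; python3 -c "
from h import *
go(.4431,.3217,.012,-2)
d=get_image('top');crop(d,(250,130,390,230),5.5,'pics/b1.png')
p=d['color'][160:200,296:340].astype(float);p=np.clip((p-60)*2,0,255).astype(np.uint8);cv2.imwrite('pics/b2.png',cv2.resize(p,None,fx=12,fy=12,interpolation=cv2.INTER_CUBIC))
d=get_image('side');crop(d,(220,170,370,350),3.3,'pics/b3.png')
p=d['color'][200:236,270:320];cv2.imwrite('pics/b4.png',cv2.resize(p,None,fx=12,fy=12,interpolation=cv2.INTER_CUBIC))"
```

```text
clock: 8.98
position: [0.4418, 0.3208, 0.1773]
ee_rot: [-0.492, 0.493, -0.507, 0.508]
contact_force: [0.7, 0.0, -0.3]
width: 0.0855
from [0.4418 0.3208 0.1773] zang -1.8 shift [-0.12 16.52  0.14] turn [0.   0.03 0.01] dist 16.5 clk 8.97 w 0.0855
```

View pics/b2.png

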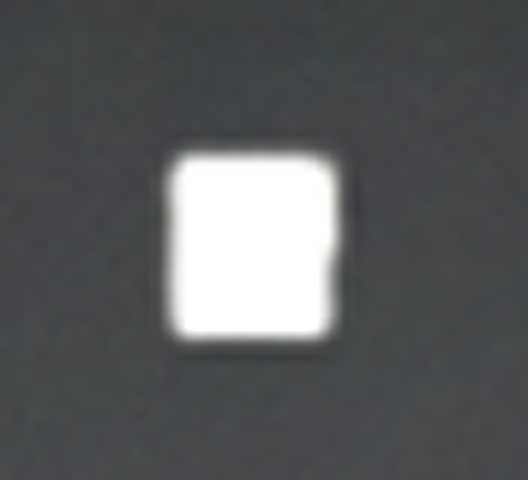

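View pics/b3.png

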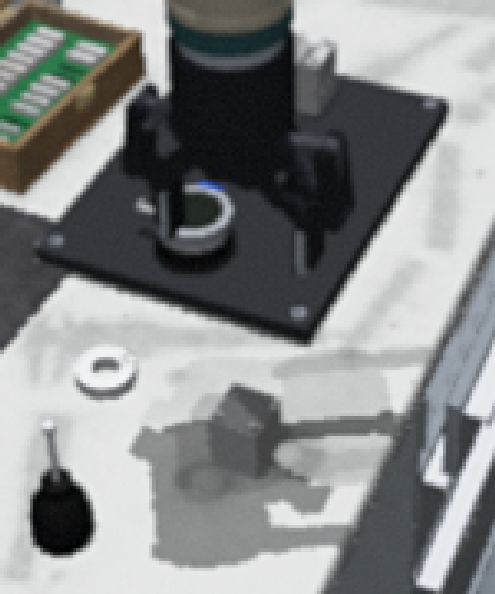

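View pics/b4.png

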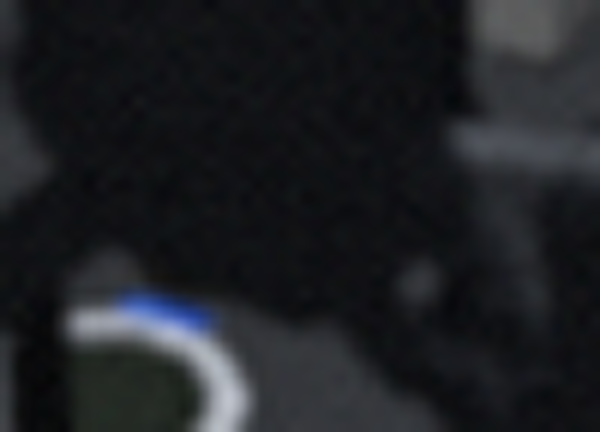

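```bash
python3 - <<'E'
from h import *
d=get_image('top');g=cv2.cvtColor(d['color'],cv2.COLOR_BGR2GRAY)[160:200,296:340]
G=cv2.resize(g,None,fx=12,fy=12,interpolation=cv2.INTER_CUBIC)
print(np.median(g),g.max(), g[12:32,20])
m=(G>165).astype(np.uint8);c=max(cv2.findContours(m,0,2)[0],key=cv2.contourArea)
r=cv2.minAreaRect(c);b=(cv2.boxPoints(r)+.5)/12-.5+[296,160]
X=onz(d,b,.035);print(X.round(4),X.mean(0).round(4),r)
e=X[1:]-X[:-1];print(np.linalg.norm(e,axis=1),np.degrees(np.arctan2(e[:,1],e[:,0])))
E
```

```text
95.0 231 [117 177 222 230 231 230 231 231 230 230 230 230 231 230 224 188 118  92
  95  95]
[[0.574  0.0597 0.035 ]
 [0.5729 0.0227 0.035 ]
 [0.532  0.0238 0.035 ]
 [0.5331 0.0608 0.035 ]] [0.553  0.0418 0.035 ] ((253.5, 246.5), (173.0, 157.0), 90.0)
[0.03706469 0.04094    0.03699531] [-91.66082826 178.37786846  88.34224344]
```

```bash
python3 -m jog '[0,-0.1,5,0.15,0,0,0, 0,-0.1,10,0.15,0,0,0, 0,-0.1,14,0.15,0,0,0, 0,-0.1,16,0.15,0,0,0, 0,-0.1,16.5,0.15,0,0,0, 0,-0.1,16.5,0.15,0,0,0, 255,-0.1,16.5,0.15,0,0,0, 255,-0.1,16.5,0.15,0,0,0, 255,-0.1,16.5,0.15,0,0,0, 255,-0.1,16.5,0.15,0,0,0, 255,-0.1,16.5,0.15,0,0,0, 255,-0.1,16.5,0.15,0,0,0]' 90
```

```text
clock: 10.62
position: [0.4432, 0.3235, 0.0138]
ee_rot: [-0.493, 0.492, -0.507, 0.508]
contact_force: [-0.9, 0.5, 5.9]
width: 0.0358
```

```bash
python3 -m jog '[255,0,-1,0,0,0,0, 255,0,-3,0,0,0,0, 255,0,-7,0,0,0,0, 255,0,-11,0,0,0,0, 255,0,-15,0,0,0,0, 255,0,-17,0,0,0,0, 255,0,-17,0,0,0,0, 255,0,-17,0,0,0,0]'; python3 -c "
from h import *
go(.553,.044,.184,-1.8)
d=get_image('side');crop(d,(220,170,370,350),3.3,'pics/c1.png')"
```

```text
clock: 11.62
position: [0.4416, 0.3224, 0.1812]
ee_rot: [0.491, -0.494, 0.508, -0.507]
contact_force: [-0.6, -0.4, -6.5]
width: 0.0355
from [0.4416 0.3224 0.1812] zang -1.7 shift [27.49 -0.27 11.97] turn [0.02 0.01 0.01] dist 30.0 clk 11.62 w 0.0355
```

View pics/c1.png

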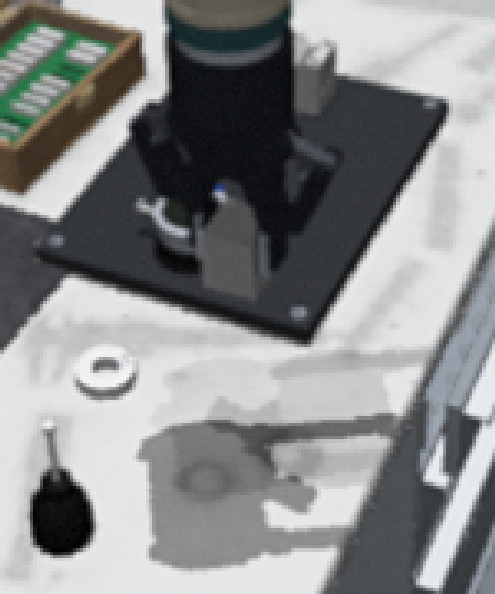

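```bash
python3 -m jog '[255,2,0,1,0,0,0, 255,6,-0.1,2.6,0,0,0, 255,10,-0.1,4.4,0,0,0, 255,14,-0.2,6.1,0,0,0, 255,18,-0.2,7.8,0,0,0, 255,22,-0.3,9.6,0,0,0, 255,25.5,-0.3,11.1,0,0,0, 255,27.5,-0.3,12,0,0,0, 255,27.5,-0.3,12,0,0,0, 255,27.5,-0.3,12,0,0,0, 255,27.5,-0.3,12,0,0,0]'; python3 -c "
from h import *
go(.553,.044,.0525,-1.8)
d=get_image('side');p=d['color'][150:260,230:340];cv2.imwrite('pics/c2.png',cv2.resize(p,None,fx=5.4,fy=5.4,interpolation=cv2.INTER_CUBIC))"
```

```text
clock: 13.05
position: [0.5539, 0.0458, 0.1856]
ee_rot: [0.493, -0.493, 0.507, -0.507]
contact_force: [-0.5, -0.0, -6.3]
width: 0.0357
from [0.5539 0.0458 0.1856] zang -1.6 shift [ 0.19 13.31 -0.08] turn [ 0.01  0.02 -0.  ] dist 13.3 clk 13.05 w 0.0357
```

View pics/c2.png

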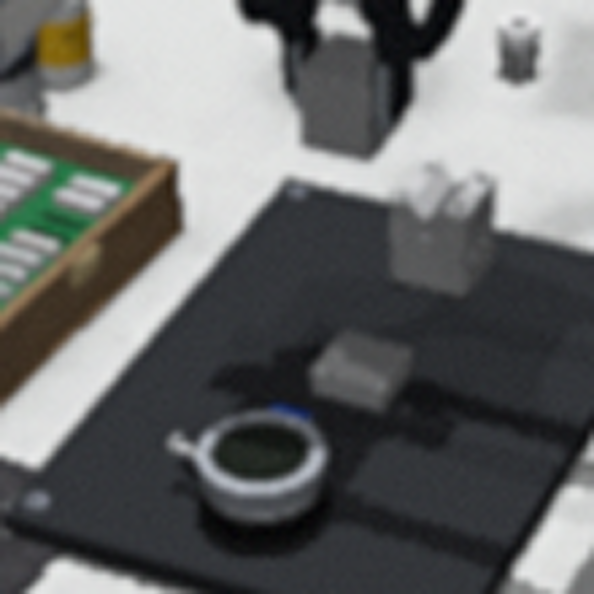

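```bash
python3 -m jog '[255,0.1,4,0,0,0,0, 255,0.15,8,0,0,0,0, 255,0.15,11,0,0,0,0, 255,0.15,11.9,0,0,0,0, 255,0.15,11.9,0,0,0,0, 255,0.15,11.9,0,0,0,0, 255,0.15,11.9,0,0,0,0]'; python3 -c "
from h import *
for i in range(4): go(.553,.044,.0525,-1.8); d=get_image('side')
p=d['color'][180:245,260:325];cv2.imwrite('pics/c3.png',cv2.resize(p,None,fx=9,fy=9,interpolation=cv2.INTER_CUBIC))"
```

```text
clock: 13.98
position: [0.5555, 0.0431, 0.0681]
ee_rot: [-0.493, 0.492, -0.507, 0.508]
contact_force: [-0.3, -0.2, -6.1]
width: 0.036
from [0.5555 0.0431 0.0681] zang -1.7 shift [-0.08  1.56 -0.26] turn [-0.02  0.01  0.  ] dist 1.6 clk 13.97 w 0.036
from [0.5553 0.0431 0.0679] zang -1.7 shift [-0.08  1.54 -0.23] turn [-0.02  0.01  0.  ] dist 1.6 clk 14.03 w 0.0357
from [0.555  0.0431 0.0677] zang -1.7 shift [-0.09  1.52 -0.21] turn [-0.01  0.01  0.  ] dist 1.5 clk 14.07 w 0.0358
from [0.5549 0.0431 0.0675] zang -1.7 shift [-0.09  1.5  -0.19] turn [-0.01  0.01  0.  ] dist 1.5 clk 14.12 w 0.036
```

View pics/c3.png

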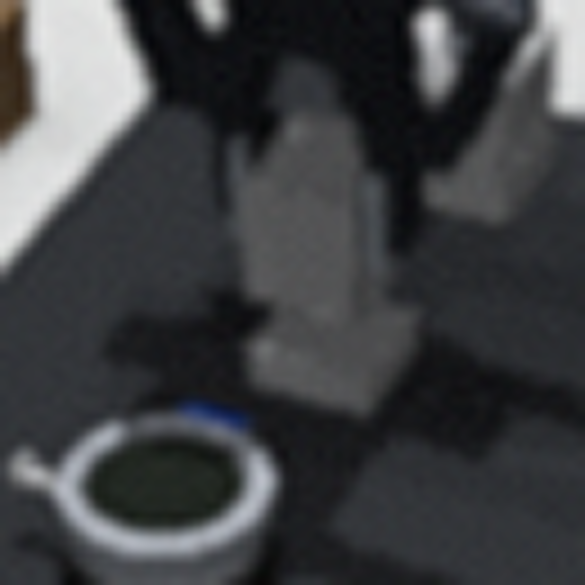

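```bash
python3 - <<'E'
from h import *
d=get_image('side')
P=lambda p:(np.array(p,float)+.5)/9-.5+[260,180]
print(onz(d,P([(245,345),(368,383)]),.035).round(4)); print(onz(d,P([(245,380),(368,415)]),.02).round(4))
for z in(.0525,.0545,.0565):print(onz(d,P([(247,293),(352,322)]),z).round(4))
go(.553,.044,.0525,-1.8)
E
```

```text
[[0.5759 0.0604 0.035 ]
 [0.5336 0.0641 0.035 ]]
[[0.5771 0.059  0.02  ]
 [0.5351 0.0612 0.02  ]]
[[0.5761 0.057  0.0525]
 [0.5407 0.0588 0.0525]]
[[0.575  0.0594 0.0545]
 [0.5396 0.0612 0.0545]]
[[0.5738 0.0618 0.0565]
 [0.5386 0.0636 0.0565]]
from [0.5546 0.043  0.0671] zang -1.7 shift [-0.09  1.46 -0.17] turn [-0.    0.01  0.  ] dist 1.5 clk 14.22 w 0.036
```

```bash
python3 -m jog '[255,-0.12,0.3,-0.17,0,0,0, 255,-0.12,0.8,-0.17,0,0,0, 255,-0.12,1.3,-0.17,0,0,0, 255,-0.12,1.6,-0.17,0,0,0, 255,-0.12,1.7,-0.17,0,0,0, 255,-0.12,1.7,-0.17,0,0,0, 255,-0.12,1.7,-0.17,0,0,0, 255,-0.12,1.7,-0.17,0,0,0]'; python3 -c "
from h import *
go(.553,.0445,.0478,-1.8)"
```

```text
clock: 15.22
position: [0.553, 0.0443, 0.05]
ee_rot: [-0.493, 0.492, -0.507, 0.508]
contact_force: [-1.1, 0.3, -5.8]
width: 0.0357
from [0.553  0.0443 0.05  ] zang -1.7 shift [-0.02  0.22  0.  ] turn [-0.    0.01  0.  ] dist 0.2 clk 15.22 w 0.0357
```

```bash
python3 -m jog '[255,0,0.1,0,0,0,0, 255,0,0.15,0,0,0,0, 255,0,0.2,0,0,0,0, 255,0,0.2,0,0,0,0, 255,0,0.2,0,0,0,0]'; python3 -c "
from h import *
go(.553,.0445,.0478,-1.8)"
```

```text
clock: 15.85
position: [0.553, 0.0444, 0.0488]
ee_rot: [-0.493, 0.492, -0.507, 0.508]
contact_force: [-2.8, -0.2, 5.0]
width: 0.0357
from [0.553  0.0444 0.0488] zang -1.7 shift [-0.01  0.1   0.  ] turn [-0.01  0.01  0.  ] dist 0.1 clk 15.85 w 0.0357
```

```bash
python3 -m jog '[0,0,-0.1,0,0,0,0, 0,0,-0.1,0,0,0,0, 0,0,-0.1,0,0,0,0, 0,0,-0.1,0,0,0,0, 0,0,-2,0,0,0,0, 0,0,-6,0,0,0,0, 0,0,-11,0,0,0,0, 0,0,-15,0,0,0,0, 0,0,-15,0,0,0,0]'; python3 -c "
from h import *
d=get_image('side');p=d['color'][150:260,230:340];cv2.imwrite('pics/c4.png',cv2.resize(p,None,fx=5.4,fy=5.4,interpolation=cv2.INTER_CUBIC))
go(.593,-.298,.15,-1.8)"
```

```text
clock: 16.98
position: [0.5552, 0.0443, 0.2015]
ee_rot: [-0.494, 0.49, -0.505, 0.51]
contact_force: [0.1, 0.1, 0.2]
width: 0.0853
from [0.5536 0.0444 0.1992] zang -1.7 shift [34.1   4.94  4.95] turn [-0.02  0.01  0.  ] dist 34.8 clk 17.02 w 0.0855
```

View pics/c4.png

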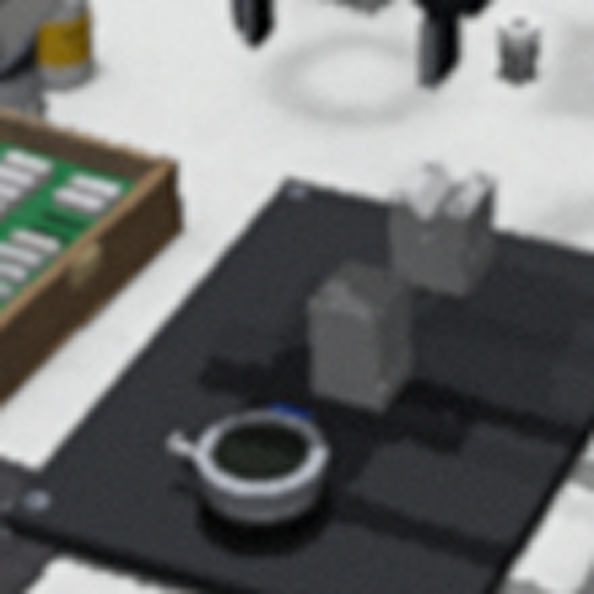

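```bash
python3 -m jog '[0,5,0.5,0.7,0,0,0, 0,11,1.5,1.6,0,0,0, 0,17,2.5,2.5,0,0,0, 0,23,3.5,3.3,0,0,0, 0,29,4.3,4.2,0,0,0, 0,33,4.9,4.8,0,0,0, 0,34.1,4.9,4.95,0,0,0, 0,34.1,4.9,4.95,0,0,0, 0,34.1,4.9,4.95,0,0,0, 0,34.1,4.9,4.95,0,0,0]'; python3 -c "
from h import *
d=get_image('top');p=d['color'][155:200,285:400];cv2.imwrite('pics/d1.png',cv2.resize(p,None,fx=6.5,fy=6.5,interpolation=cv2.INTER_CUBIC))
d=get_image('side');crop(d,(280,90,400,215),4.5,'pics/d2.png')
go(.593,-.298,.01,-1.8)"
```

```text
clock: 18.27
position: [0.5922, -0.2963, 0.1492]
ee_rot: [-0.493, 0.493, -0.507, 0.507]
contact_force: [-0.0, 0.4, 0.2]
width: 0.0855
from [ 0.5922 -0.2968  0.1493] zang -1.6 shift [ 0.12 13.93  0.07] turn [-0.    0.02  0.  ] dist 13.9 clk 18.38 w 0.0856
```

View pics/d1.png

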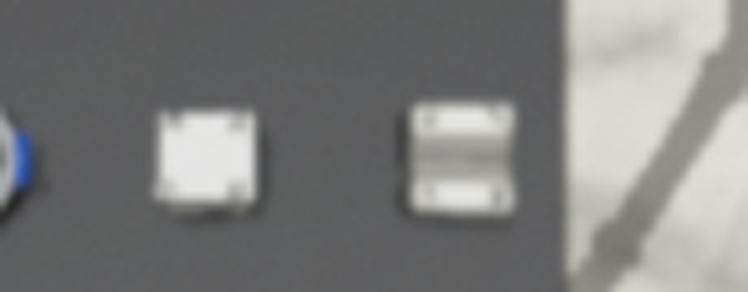

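View pics/d2.png

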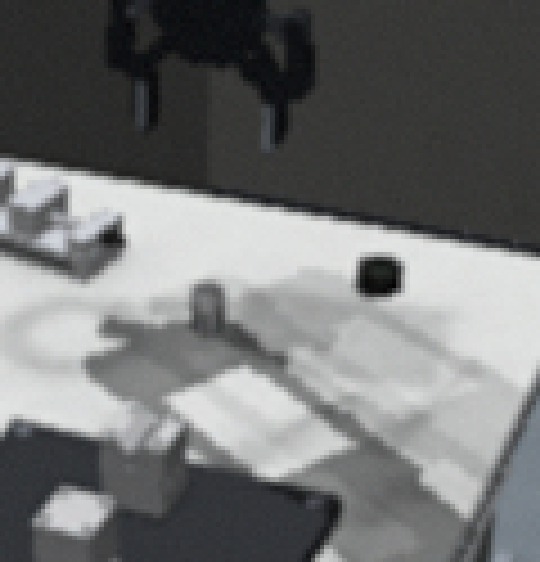

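```bash
python3 -m jog '[0,0.1,4,0.05,0,0,0, 0,0.1,9,0.05,0,0,0, 0,0.1,12.5,0.05,0,0,0, 0,0.1,13.9,0.05,0,0,0, 0,0.1,13.9,0.05,0,0,0, 0,0.1,13.9,0.05,0,0,0, 255,0.1,13.9,0.05,0,0,0, 255,0.1,13.9,0.05,0,0,0, 255,0.1,13.9,0.05,0,0,0, 255,0.1,13.9,0.05,0,0,0, 255,0.1,13.9,0.05,0,0,0, 255,0.1,13.9,0.05,0,0,0]' 30; python3 -c "
from h import *
d=get_image('top');print(onz(d,[[(207+.5)/6.5-.5+285,(158+.5)/6.5-.5+155]],.079))
d=get_image('side');crop(d,(280,90,400,215),4.5,'pics/d3.png')
go(.593,-.298,.16,-1.8)"
```

```text
clock: 19.88
position: [0.5928, -0.2991, 0.0103]
ee_rot: [-0.492, 0.492, -0.507, 0.508]
contact_force: [-0.0, 0.6, 4.2]
width: 0.0248
[[0.55234206 0.04130538 0.079     ]]
from [ 0.5928 -0.2992  0.0102] zang -1.7 shift [ -0.11 -14.98   0.03] turn [-0.    0.01  0.  ] dist 15.0 clk 19.98 w 0.0251
```

View pics/d3.png

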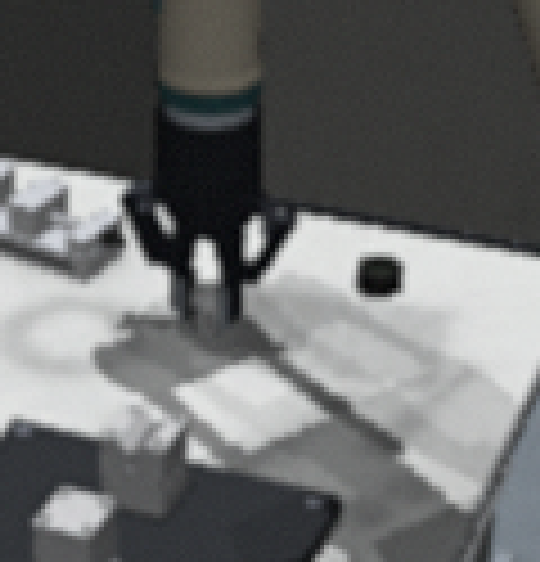

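```bash
python3 -m jog '[255,0,-1,0,0,0,0, 255,0,-4,0,0,0,0, 255,0,-8,0,0,0,0, 255,0,-12,0,0,0,0, 255,0,-15,0,0,0,0, 255,0,-16,0,0,0,0, 255,0,-16,0,0,0,0]'; python3 -c "
from h import *
go(.4773,.157,.17,88.2)"
```

```text
clock: 20.85
position: [0.5924, -0.2989, 0.1697]
ee_rot: [-0.492, 0.492, -0.507, 0.507]
contact_force: [-0.5, 0.4, -1.1]
width: 0.0247
from [ 0.5924 -0.2989  0.1697] zang -1.7 shift [-4.522e+01 -3.000e-02 -1.288e+01] turn [  0.   -11.24   0.  ] dist 47.0 clk 20.85 w 0.0247
```

```bash
python3 -m jog '[255,-3,0,-0.9,0,-0.8,0, 255,-8,0,-2.3,0,-1.9,0, 255,-13,0,-3.7,0,-3.1,0, 255,-18,0,-5.1,0,-4.3,0, 255,-23,0,-6.6,0,-5.5,0, 255,-28,0,-8,0,-6.8,0, 255,-33,0,-9.4,0,-8,0, 255,-38,0,-10.8,0,-9.3,0, 255,-43,0,-12.3,0,-10.6,0, 255,-45.2,0,-12.9,0,-11.24,0, 255,-45.2,0,-12.9,0,-11.24,0, 255,-45.2,0,-12.9,0,-11.24,0]'; python3 -c "
from h import *
go(.4773,.157,.0315,88.2)
d=get_image('side');crop(d,(220,120,360,280),3.7,'pics/e1.png')
go(.4773,.157,.0315,88.2)"
```

```text
clock: 22.35
position: [0.4767, 0.156, 0.1687]
ee_rot: [-0.707, 0.707, -0.012, 0.011]
contact_force: [0.8, 0.4, -0.5]
width: 0.0249
from [0.4767 0.156  0.1687] zang 88.1 shift [ 0.08 13.72  0.12] turn [ 0.01 -0.01 -0.01] dist 13.7 clk 22.35 w 0.0249
from [0.477  0.1557 0.1689] zang 88.1 shift [ 0.04 13.74  0.14] turn [ 0.01 -0.01 -0.01] dist 13.7 clk 22.4 w 0.0248
```

View pics/e1.png

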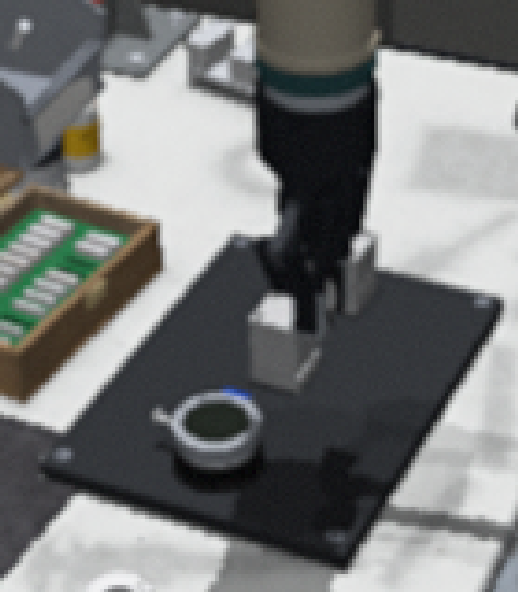

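```bash
python3 -m jog '[255,0,4,0.1,0,0,0, 255,0,9,0.14,0,0,0, 255,0,12,0.14,0,0,0, 255,0,13.4,0.14,0,0,0, 255,0,13.4,0.14,0,0,0, 255,0,13.4,0.14,0,0,0, 255,0,13.6,0.14,0,0,0, 255,0,13.7,0.14,0,0,0, 255,0,13.8,0.14,0,0,0, 255,0,13.8,0.14,0,0,0, 255,0,13.8,0.14,0,0,0]'; python3 -c "
from h import *
go(.4773,.157,.0302,88.2)
d=get_image('side');crop(d,(220,120,360,280),3.7,'pics/e2.png')"
```

```text
clock: 23.78
position: [0.4772, 0.1581, 0.0318]
ee_rot: [-0.707, 0.707, -0.011, 0.011]
contact_force: [-0.4, -0.4, -0.1]
width: 0.025
from [0.4772 0.1581 0.0318] zang 88.2 shift [ 0.01  0.16 -0.11] turn [0. 0. 0.] dist 0.2 clk 23.77 w 0.025
```

View pics/e2.png

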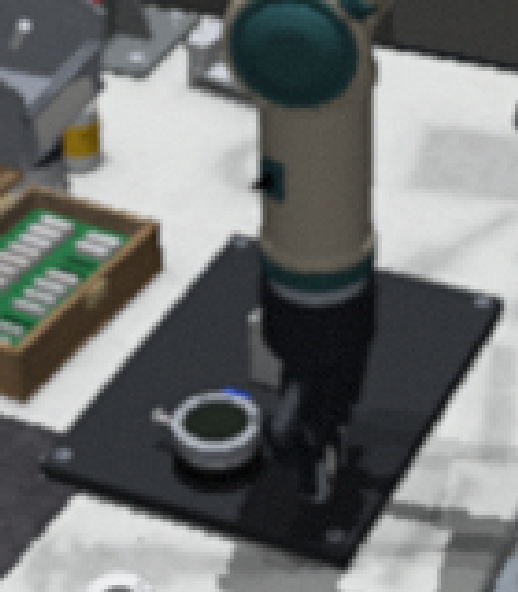

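```bash
python3 -m jog '[255,0,0.05,-0.05,0,0,0, 255,0,0.1,-0.1,0,0,0, 255,0,0.14,-0.1,0,0,0, 255,0,0.18,-0.1,0,0,0, 255,0,0.18,-0.1,0,0,0, 255,0,0.18,-0.1,0,0,0]'; python3 -c "
from h import *
go(.4773,.157,.0302,88.2)"
```

```text
clock: 24.58
position: [0.4773, 0.157, 0.0302]
ee_rot: [-0.707, 0.707, -0.011, 0.011]
contact_force: [-1.0, -0.0, 3.2]
width: 0.0251
from [0.4773 0.157  0.0302] zang 88.2 shift [-0.  0. -0.] turn [0. 0. 0.] dist 0.0 clk 24.57 w 0.0251
```

```bash
python3 -m jog '[0,0,0,0,0,0,0, 0,0,0,0,0,0,0, 0,0,0,0,0,0,0, 0,0,0,0,0,0,0, 0,0,-1,0,0,0,0, 0,0,-4,0,0,0,0, 0,0,-9,0,0,0,0, 0,0,-13,0,0,0,0, 0,0,-15,0,0,0,0, 0,0,-15,0,0,0,0]'; python3 -c "
from h import *
d=get_image('side');crop(d,(220,150,360,290),4.2,'pics/e3.png')
go(.5672,.293,.17,88.2)"
```

```text
clock: 25.82
position: [0.4784, 0.1573, 0.1822]
ee_rot: [0.707, -0.707, 0.009, -0.013]
contact_force: [0.0, 0.6, 0.4]
width: 0.0856
from [0.4773 0.1571 0.1807] zang 88.2 shift [ 8.56  1.08 13.86] turn [-0.   -0.    0.01] dist 16.3 clk 25.88 w 0.0852
```

View pics/e3.png

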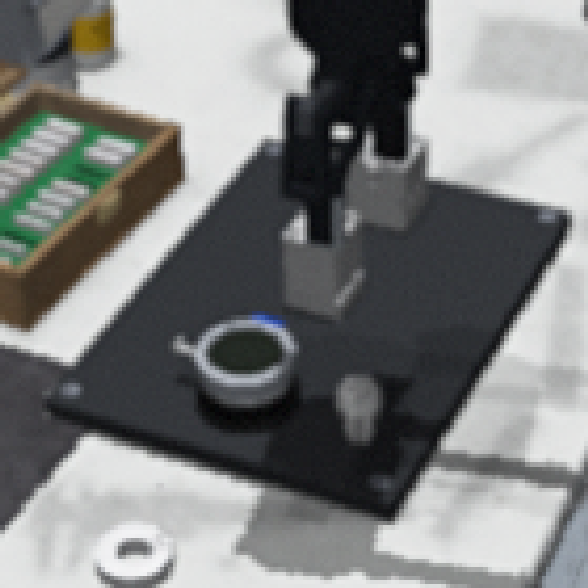

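```bash
python3 -m jog '[0,2,0.2,3,0,0,0, 0,5,0.6,8,0,0,0, 0,8,1,12.5,0,0,0, 0,8.5,1,13.9,0,0,0, 0,8.5,1,13.9,0,0,0, 0,8.5,1,13.9,0,0,0, 0,8.5,1,13.9,0,0,0]'; python3 -c "
from h import *
go(.5672,.293,.003,88.2)
d=get_image('side');crop(d,(210,120,330,270),3.9,'pics/f1.png')"
```

```text
clock: 26.75
position: [0.5658, 0.2921, 0.1703]
ee_rot: [-0.707, 0.707, -0.012, 0.011]
contact_force: [-0.3, -0.0, 1.5]
width: 0.0853
from [0.5658 0.2921 0.1703] zang 88.1 shift [ 0.14 16.73  0.11] turn [ 0.   -0.01 -0.  ] dist 16.7 clk 26.75 w 0.0853
```

View pics/f1.png

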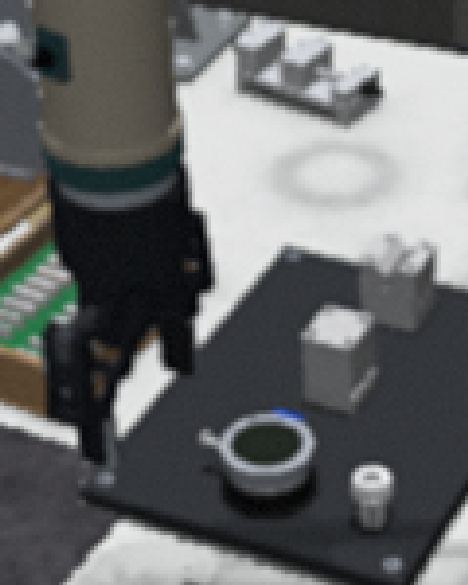

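```bash
python3 -m jog '[0,0.1,5,0.1,0,0,0, 0,0.14,11,0.1,0,0,0, 0,0.14,15.5,0.1,0,0,0, 0,0.14,16.8,0.1,0,0,0, 0,0.14,16.8,0.1,0,0,0, 0,0.14,16.8,0.1,0,0,0, 255,0.14,16.8,0.1,0,0,0, 255,0.14,16.8,0.1,0,0,0, 255,0.14,16.8,0.1,0,0,0, 255,0.14,16.8,0.1,0,0,0, 255,0.14,16.8,0.1,0,0,0, 255,0.14,16.8,0.1,0,0,0]' 50; python3 -c "
from h import *
go(.5672,.293,.003,88.2)"
```

```text
clock: 28.3
position: [0.5684, 0.2943, 0.0034]
ee_rot: [0.707, -0.707, 0.01, -0.012]
contact_force: [-1.7, -1.5, 5.8]
width: 0.0414
from [0.5684 0.2943 0.0034] zang 88.2 shift [-0.12  0.04 -0.13] turn [-0.    0.    0.01] dist 0.2 clk 28.3 w 0.0414
```

```bash
python3 -m jog '[255,0,-1,0,0,0,0, 255,0,-3,0,0,0,0, 255,0,-8,0,0,0,0, 255,0,-13,0,0,0,0, 255,0,-17,0,0,0,0, 255,0,-18,0,0,0,0, 255,0,-18,0,0,0,0]'; python3 -c "
from h import *
go(.6303,-.068,.185,88.2)
d=get_image('side');crop(d,(210,120,330,270),3.9,'pics/f2.png')"
```

```text
clock: 29.18
position: [0.5676, 0.2942, 0.1816]
ee_rot: [-0.707, 0.707, -0.011, 0.011]
contact_force: [-0.7, -0.8, -0.5]
width: 0.0416
from [0.5676 0.2942 0.1816] zang 88.2 shift [  7.4   -0.33 -36.01] turn [ 0.  0. -0.] dist 36.8 clk 29.18 w 0.0416
```

View pics/f2.png

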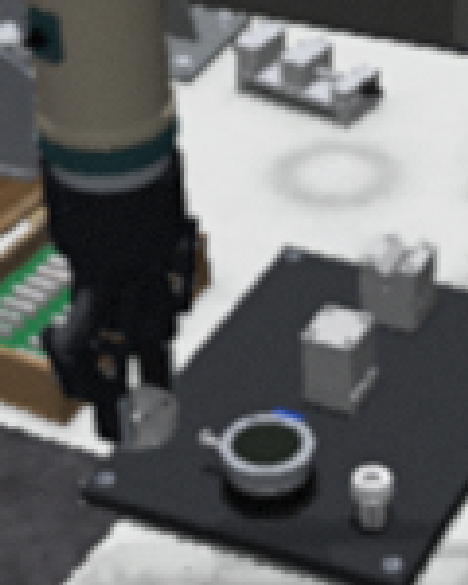

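```bash
python3 -c "
from h import *
d=get_image('side');p=d['color'][195:245,220:275];cv2.imwrite('pics/f3.png',cv2.resize(p,None,fx=11,fy=11,interpolation=cv2.INTER_CUBIC))
d=get_image('top');p=d['color'][140:220,190:270];cv2.imwrite('pics/f4.png',cv2.resize(p,None,fx=7,fy=7,interpolation=cv2.INTER_CUBIC))
"
```

```text
(no output)
```

View pics/f3.png

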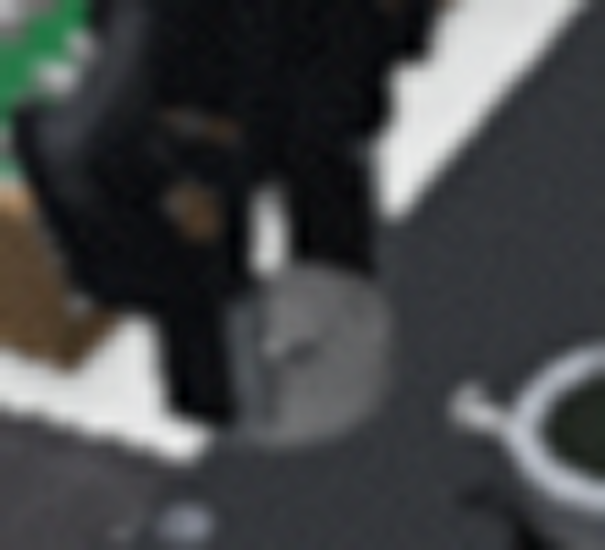

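View pics/f4.png

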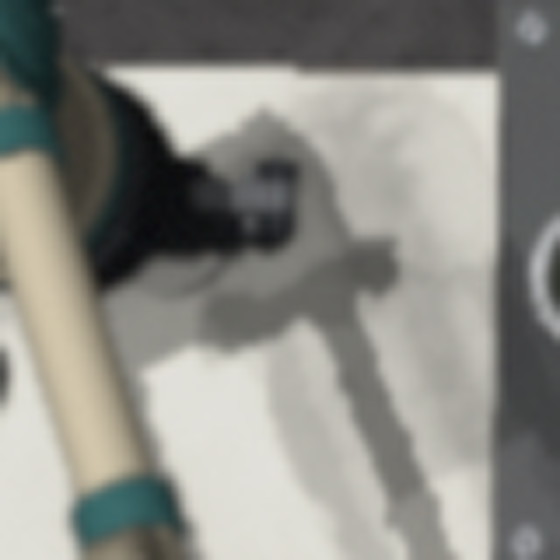

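```bash
python3 -c "
from h import *
d=get_image('side');p,R=tool();print(p)
q=lambda X:((proj(d,X)-[220,195]+.5)*11).round()
g=p+[0,0,.019]
r=.0225
print('grasp pt',q([g]),'tip',q([p]))
print('x+-',q([g+[r,0,0],g-[r,0,0]]),'y+-',q([g+[0,r,0],g-[0,r,0]]),'z+-',q([g+[0,0,r],g-[0,0,r]]))
t=get_image('top');q=lambda X:((proj(t,X)-[190,140]+.5)*7).round()
print('top',q([g]),q([g+[r,0,0],g-[r,0,0]]),q([g+[0,r,0],g-[0,r,0]]))
"
```

```text
[0.5668206  0.29384994 0.17956136]
grasp pt [[285. 290.]] tip [[293. 364.]]
x+- [[186. 265.]
 [385. 315.]] y+- [[232. 356.]
 [336. 226.]] z+- [[276. 201.]
 [294. 377.]]
top [[161. 225.]] [[160. 161.]
 [162. 289.]] [[ 97. 227.]
 [224. 223.]]
```

```bash
python3 -m jog '[255,0.5,-0.2,-2.5,0,0,0, 255,1.4,-0.5,-7,0,0,0, 255,2.3,-0.5,-11.5,0,0,0, 255,3.3,-0.5,-16,0,0,0, 255,4.2,-0.5,-20.5,0,0,0, 255,5.1,-0.5,-25,0,0,0, 255,6.1,-0.5,-29.5,0,0,0, 255,7,-0.5,-34,0,0,0, 255,7.4,-0.5,-36,0,0,0, 255,7.4,-0.5,-36,0,0,0, 255,7.4,-0.5,-36,0,0,0]'; python3 -c "
from h import *
go(.6303,-.068,.0235,88.2)
d=get_image('side');crop(d,(240,70,370,220),4,'pics/g1.png')
d=get_image('top');crop(d,(300,100,400,220),5,'pics/g2.png')
go(.6303,-.068,.0235,88.2)"
```

```text
clock: 30.8
position: [0.6301, -0.0663, 0.1866]
ee_rot: [0.708, -0.707, 0.011, -0.01]
contact_force: [-0.5, 0.2, -0.3]
width: 0.0413
from [ 0.6301 -0.0663  0.1866] zang 88.2 shift [ 0.04 16.31 -0.19] turn [-0.01  0.   -0.01] dist 16.3 clk 30.8 w 0.0413
from [ 0.6303 -0.0661  0.1869] zang 88.3 shift [ 0.02 16.34 -0.21] turn [-0.01  0.01 -0.  ] dist 16.3 clk 30.9 w 0.0414
```

View pics/g1.png

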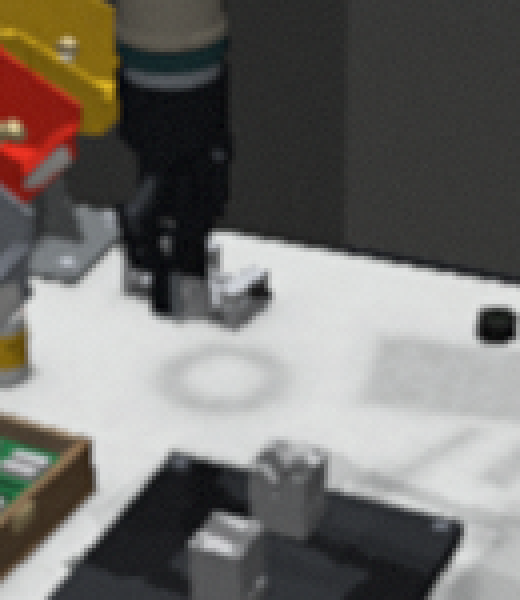

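View pics/g2.png

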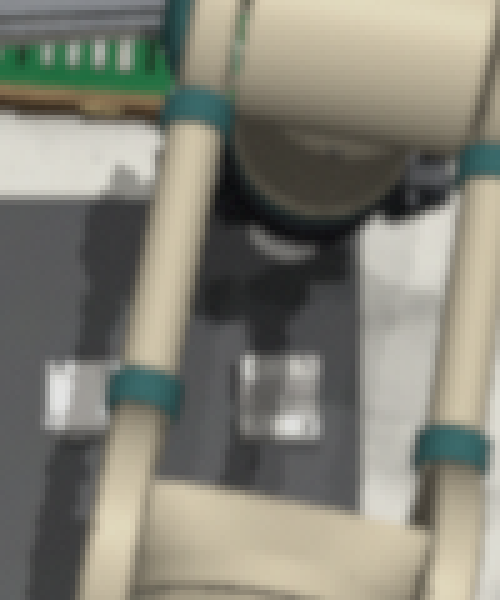

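```bash
python3 -c "
from h import *
d=get_image('top')
print(onz(d,[[356.2,151.2]],.192), onz(d,[[356.2,151.2]],.20))
d=get_image('side');p=d['color'][120:170,265:325];cv2.imwrite('pics/g3.png',cv2.resize(p,None,fx=11,fy=11,interpolation=cv2.INTER_CUBIC))
go(.6303,-.068,.0235,88.2)"
```

```text
[[ 0.60782764 -0.06164436  0.192     ]] [[ 0.60659007 -0.06107484  0.2       ]]
from [ 0.6304 -0.0664  0.1871] zang 88.3 shift [-1.000e-02  1.636e+01 -1.600e-01] turn [-0.    0.01 -0.  ] dist 16.4 clk 31.0 w 0.0414
```

View pics/g3.png

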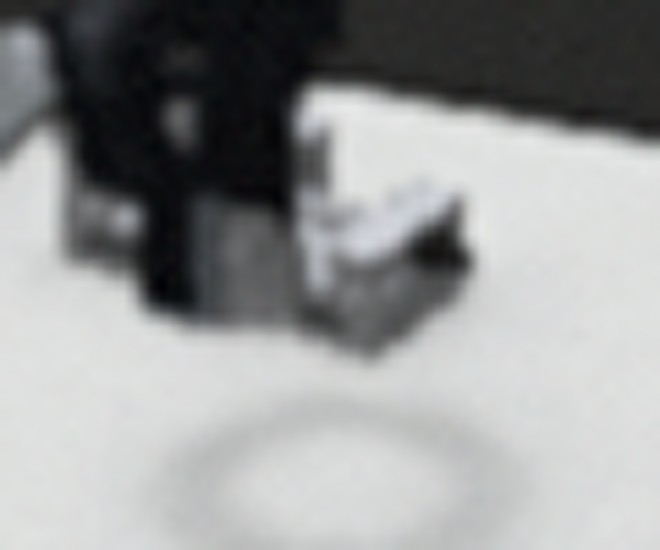

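```bash
python3 -m jog '[255,0,4,-0.1,0,0,0, 255,0,9,-0.17,0,0,0, 255,0,13,-0.17,0,0,0, 255,0,15.3,-0.17,0,0,0, 255,0,15.8,-0.17,0,0,0, 255,0,15.8,-0.17,0,0,0, 255,0,15.8,-0.17,0,0,0, 255,0,16.1,-0.17,0,0,0, 255,0,16.2,-0.17,0,0,0, 255,0,16.3,-0.17,0,0,0, 255,0,16.3,-0.17,0,0,0, 255,0,16.3,-0.17,0,0,0]'; python3 -c "
from h import *
go(.6303,-.068,.0232,88.2)
d=get_image('side');p=d['color'][150:210,265:345];cv2.imwrite('pics/g4.png',cv2.resize(p,None,fx=8,fy=8,interpolation=cv2.INTER_CUBIC))"
```

```text
clock: 32.5
position: [0.6305, -0.0696, 0.024]
ee_rot: [-0.707, 0.707, -0.011, 0.011]
contact_force: [-0.7, -0.5, -2.2]
width: 0.0414
from [ 0.6305 -0.0696  0.024 ] zang 88.2 shift [-0.03  0.08  0.16] turn [ 0. -0.  0.] dist 0.2 clk 32.5 w 0.0414
```

View pics/g4.png

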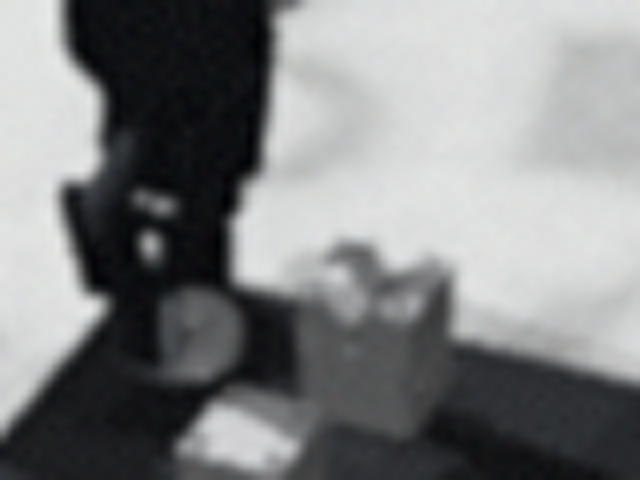

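```bash
python3 -m jog '[255,0,0.05,0.1,0,0,0, 255,0,0.1,0.15,0,0,0, 255,0,0.1,0.15,0,0,0, 255,0,0.1,0.15,0,0,0]'; python3 -c "
from h import *
go(.6303,-.068,.0232,88.2)"
```

```text
clock: 33.05
position: [0.6307, -0.0685, 0.0235]
ee_rot: [-0.707, 0.707, -0.011, 0.011]
contact_force: [-1.6, -2.0, 4.5]
width: 0.0415
from [ 0.6307 -0.0685  0.0235] zang 88.2 shift [-0.04  0.03  0.04] turn [0.01 0.   0.  ] dist 0.1 clk 33.05 w 0.0415
```

Contact reached; release, lift, and back away.

```bash
python3 -m jog '[0,0,0,0,0,0,0, 0,0,0,0,0,0,0, 0,0,0,0,0,0,0, 0,0,0,0,0,0,0, 0,0,-1,0,0,0,0, 0,0,-4,0,0,0,0, 0,0,-9,0,0,0,0, 0,0,-14,0,0,0,0, 0,0,-18,0,0,0,0, 0,0,-18,0,0,0,0]'; python3 -c "
from h import *
go(.45,-.38,.25,88.2)"
```

```text
clock: 34.3
position: [0.6329, -0.0685, 0.2082]
ee_rot: [-0.706, 0.708, -0.008, 0.014]
contact_force: [-0.1, -0.6, 0.1]
width: 0.0851
from [ 0.6329 -0.0685  0.2082] zang 88.2 shift [-17.26  -4.29 -31.72] turn [ 0.01 -0.    0.07] dist 36.4 clk 34.3 w 0.0851
```

```bash
python3 -m jog '[0,-2,-1,-4,0,0,0, 0,-5,-2,-9,0,0,0, 0,-8,-3,-14,0,0,0, 0,-11,-4,-20,0,0,0, 0,-14,-4.3,-26,0,0,0, 0,-17,-4.3,-31.7,0,0,0, 0,-17,-4.3,-31.7,0,0,0, 0,-17,-4.3,-31.7,0,0,0, 0,-17,-4.3,-31.7,0,0,0, 0,-17,-4.3,-31.7,0,0,0]'; python3 -c "
from h import *
d=get_image('top');crop(d,(160,130,400,240),3.2,'pics/z1.png');p=d['color'][130:230,250:390];cv2.imwrite('pics/z1.png',cv2.resize(p,None,fx=5.5,fy=5.5,interpolation=cv2.INTER_CUBIC));cv2.imwrite('pics/z3.png',d['color'])
d=get_image('side');p=d['color'][150:290,220:360];cv2.imwrite('pics/z2.png',cv2.resize(p,None,fx=4.2,fy=4.2,interpolation=cv2.INTER_CUBIC))"
```

```text
clock: 35.55
position: [0.4515, -0.378, 0.2459]
ee_rot: [0.707, -0.707, 0.01, -0.01]
contact_force: [0.6, 0.8, 0.6]
width: 0.0854
```

View pics/z1.png

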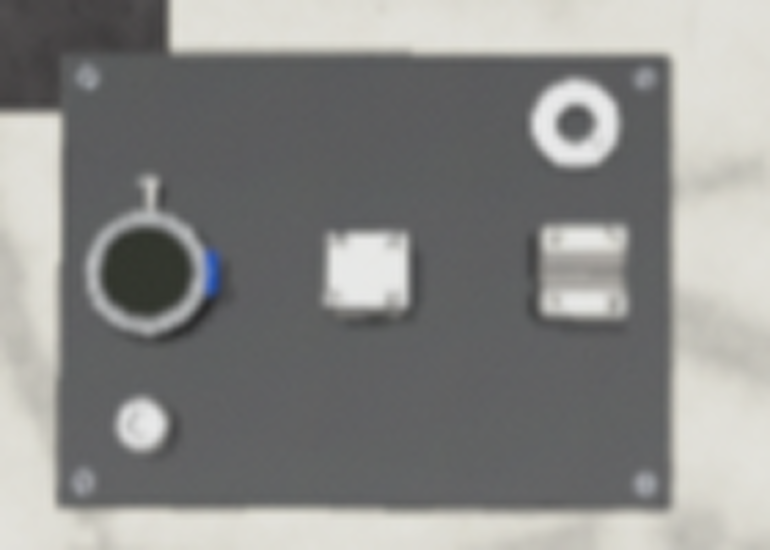

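View pics/z2.png

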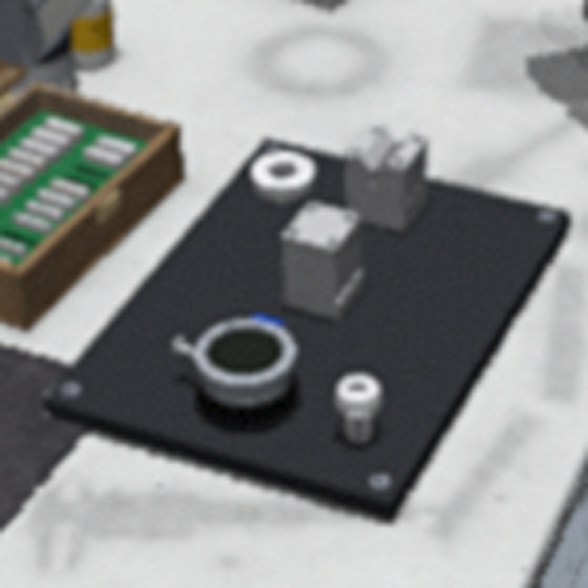

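View pics/z3.png

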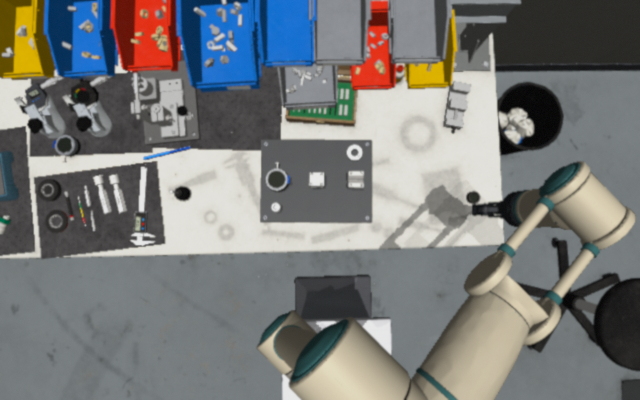

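```bash
python3 - <<'E'
from h import *
d=get_image('top');P=lambda p:(np.array(p,float)+.5)/5.5-.5+[250,130]
c=np.array([.5533,.0442]);a=-.032;M=np.array([[np.cos(a),np.sin(a)],[-np.sin(a),np.cos(a)]])
for n,p,z in(('ring',(576,123),.032),('collet',(142,425),.056),('tall',(367,271),.079),('comp',(149,271),.059),('vb',(584,271),.074)):
    X=onz(d,P([p]),z)[0];print(n,X.round(4),'in plate',(M@(X[:2]-c)).round(4))
d=get_image('side');Q=lambda p:(np.array(p,float)+.5)/4.2-.5+[220,150]
for n,p,z in(('ring',(284,172),.032),('collet',(359,390),.056),('tall',(321,227),.079)):
    X=onz(d,Q([p]),z)[0];print(n,X.round(4),'in plate',(M@(X[:2]-[.555,.045])).round(4))
print(get_state()['contact_force'])
E
```

```text
ring [ 0.6306 -0.0676  0.032 ] in plate [ 0.0808 -0.1093]
collet [0.4799 0.1577 0.056 ] in plate [-0.077   0.1111]
tall [0.5524 0.0416 0.079 ] in plate [-0.0008 -0.0026]
comp [0.5575 0.1521 0.059 ] in plate [0.0007 0.108 ]
vb [ 0.5498 -0.0664  0.074 ] in plate [ 0.     -0.1106]
ring [ 0.6298 -0.0647  0.032 ] in plate [ 0.0782 -0.1073]
collet [0.4804 0.1606 0.056 ] in plate [-0.0783  0.1132]
tall [0.5536 0.0451 0.079 ] in plate [-0.0015  0.0001]
[-0.78374443  0.52582483  0.03827822]
```

```bash
python3 -c "
from rig import *
print(sign_off(), get_state()['clock'])"
```

```text
the job is handed in; nothing more can be done
the job is handed in; nothing more can be done
```

I placed all four pieces on the plate and handed the job in at about 36 s of the 93 s allowed; the hand-in reports no verdict. After the last release I checked the layout from both cameras and nothing looked outside its limit.

| Piece | Target in the plate's axes (mm) | Top camera (mm) | Side camera (mm) | Tolerance |
|---|---|---|---|---|
| Flat block | centre (0, 0) | about 2.5 off, before the tall block went on it; sides square to within about 1° | not measured after release | 12 mm from centre |
| Tall block | centred on the flat block | under 1 from the flat block's centre | under 2 from the plate's centre | 8 mm from the flat block |
| Ring | (80, −110) | (81, −109) | (78, −107) | 15 mm each way |
| Collet | (−80, 110) | (−77, 111) | (−78, 113) | 15 mm each way |

- **Final picture:** the stack and the collet stand upright, with the collet's wide end up, and the ring lies flat. The arm is clear of everything and the gripper is open.
- **Bystanders:** I did not re-measure the loupe or the oiler. The arm stayed well above or away from both, and neither looked moved in the last picture.
- **Disagreements:** the two cameras differed by up to about 3.5 mm in the final check. They were up to 7 mm apart on the ring's starting position. When I lifted the ring it looked tilted and the finger opening read about 41 mm instead of about 43. Further views before placing showed it level and centred, so I carried on.

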